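# Load a row of sample bottles from the bench rack into the shaker's sized clamps

## Task

The settled samples have to go on the shaker: move all four amber bottles from the grey bench rack into the row of clamps on the shaker, each into the clamp made for its size, standing upright and fully down on the clamp's pad. They are glass: do not drop them or knock any over.

Things in the scene. Friction and masses are not known exactly. Their poses are not given: they have to be found in the camera images.
- bottle_small: Amber glass sample bottle with a paper label band and a white screw cap, the smallest of the four: body 30 mm in diameter, 98 mm tall in all; its cap is the top 26 mm, 22 mm in diameter, and is fixed on tight (take the bottle by the cap from above). Origin at the centre of its underside, z up along its axis. Loose; at the start it stands in one of the rack's cells.
- bottle_medium: Amber glass sample bottle with a paper label band and a white screw cap, the second smallest of the four: body 38 mm in diameter, 108 mm tall in all; its cap is the top 26 mm, 26 mm in diameter, and is fixed on tight (take the bottle by the cap from above). Origin at the centre of its underside, z up along its axis. Loose; at the start it stands in one of the rack's cells.
- bottle_large: Amber glass sample bottle with a paper label band and a white screw cap, the second largest of the four: body 46 mm in diameter, 118 mm tall in all; its cap is the top 26 mm, 30 mm in diameter, and is fixed on tight (take the bottle by the cap from above). Origin at the centre of its underside, z up along its axis. Loose; at the start it stands in one of the rack's cells.
- bottle_largest: Amber glass sample bottle with a paper label band and a white screw cap, the largest of the four: body 54 mm in diameter, 128 mm tall in all; its cap is the top 26 mm, 34 mm in diameter, and is fixed on tight (take the bottle by the cap from above). Origin at the centre of its underside, z up along its axis. Loose; at the start it stands in one of the rack's cells.
- clamp_small: Fixed bottle clamp on the shaker, the smallest of the four, made for the 30 mm bottle: six upright steel strips round a dark rubber pad, 36 mm in diameter inside the strips, with lips that flare to about 48 mm inside at the mouth, 40 mm above its origin. Origin at the centre of its underside, on the shaker's platform, 70 mm above the bench; a seated bottle stands on the pad, its underside 6 mm above this origin. The strips do not give.
- clamp_medium: Fixed bottle clamp on the shaker, the second smallest of the four, made for the 38 mm bottle: six upright steel strips round a dark rubber pad, 44 mm in diameter inside the strips, with lips that flare to about 56 mm inside at the mouth, 40 mm above its origin. Origin at the centre of its underside, on the shaker's platform, 70 mm above the bench; a seated bottle stands on the pad, its underside 6 mm above this origin. The strips do not give.
- clamp_large: Fixed bottle clamp on the shaker, the second largest of the four, made for the 46 mm bottle: six upright steel strips round a dark rubber pad, 52 mm in diameter inside the strips, with lips that flare to about 64 mm inside at the mouth, 40 mm above its origin. Origin at the centre of its underside, on the shaker's platform, 70 mm above the bench; a seated bottle stands on the pad, its underside 6 mm above this origin. The strips do not give.
- clamp_largest: Fixed bottle clamp on the shaker, the largest of the four, made for the 54 mm bottle: six upright steel strips round a dark rubber pad, 60 mm in diameter inside the strips, with lips that flare to about 72 mm inside at the mouth, 40 mm above its origin. Origin at the centre of its underside, on the shaker's platform, 70 mm above the bench; a seated bottle stands on the pad, its underside 6 mm above this origin. The strips do not give.
- rack: Fixed grey plastic rack with four equal open-topped cells in a row along its y axis, 64 mm apart (cells 61 mm by 62 mm inside, centres at y = -96, -32, 32, 96 mm). 272 mm long, 68 mm deep. Origin at the centre of its underside; cell floors are 4 mm and wall tops 33 mm above it. One bottle stands in each cell at the start.
- shaker: Fixed orbital shaker, switched off: white housing 330 mm wide along its y axis and 150 mm deep, control panel toward the robot (-x), aluminium platform on top 70 mm above the bench. Origin at the centre of its underside. The four clamps stand on the platform in a row along its y axis, 78 mm apart, in any order.

How it is judged:
By the outcome, as a careful person would: the job done as asked, in the order asked, and still so for the second after the job is handed in, with the robot touching nothing.
It also fails if it takes over 88 s, if anything falls off the work surface, if the arm or the gripper's body presses on something with over 40 N, if the wrist force passes 120 N, or if a joint passes its speed limit or range.

## Robot

A 6-joint arm with a two-finger parallel gripper is mounted at the origin on a cart in front of the work surface, level with it; the furniture and walls round the work are solid. World frame = base frame: x ahead of the robot, y to its left, z up, the work surface at z = 0. Lengths are in m, angles in rad, forces in N, time in s.
With the tool pointing down it reaches from about 0.35 to 0.975 m from the base axis. Payload 4.9 kg.
Tool frame: the origin (TCP) lies between the finger pads; the fingertips stand 22 mm ahead of it and the grasp point (between the pads) lies 3 mm ahead of it; z points along the fingers, y is the line along which they close (so a half turn about z gives the same grasp; the last joint's range is limited). The gripper opens to 85 mm and grips with 20 to 120 N. Pads are 22 mm wide; open, the fingers measure 114 mm over their backs; the gripper's body (76 mm by 85 mm) begins 54 mm behind the grasp point. The pads swing forward as they close: fully open they stand 13 mm farther back than shut.
Start: joints at [1.177, 0.053, 1.613, -0, 1.476, -0.119], TCP at [0.17, 0.602, 0.253] pointing down, gripper open.
Joint ranges: [-3.01, 3.01], [-1.01, 2.22], [0.06, 2.58], [-1.02, 4.17], [0.09, 2.62], [-3.14, 3.14]. Speed limits (rad/s): [2.57, 2.57, 3.14, 3.14, 3.14, 3.14].

## Interface

Orientations are given as a unit quaternion [w, x, y, z].
In Python, from plant import state, grab_frame, get_calibration, job_done, recognise, regions_of gives the robot as it stands.
- The arm moves only by the tool apply_moves, never from a script. Its argument "targets" is a list of rows, each an object with "translation": the shift along the tool's x, y, z normalised to -1 to 1, where 1 is 100 mm, a list of three; "twist": the turn about the tool's z normalised to -1 to 1, where 1 is 0.1 rad; "hand": the opening, from 0 (shut) to 1 (fully open). A call has 1 to 8 rows; each row shifts and turns the commanded pose from where the row before left it, along the tool's axes as they then stand; what a row does not reach is not made up. A row lasts 1/10 s, in which the tool goes at most 50 mm and 8.59 degrees, less where a joint would pass 70% of its speed; a pose out of reach is approached as far as the arm can. A call with a number of a shift or a turn outside -1 to 1 is refused whole. A call with a gripper value outside its range is refused whole. The fingers move at their own pace and stop on an object; the grip force is fixed at half the most. Time passes only in rows, so rows that do not move let the fingers close. It gives the time, the measured TCP pose, the force, the opening and the grip force at its end, in the units of the state.
- state(): the state, without advancing time (a new reading comes with each control period).
- grab_frame(name): name is "scene" or "top"; returns the picture (480x640x3 uint8, red, green, blue); there is no depth.
- get_calibration(name): a dict with "camera_matrix" (3x3 intrinsics, pixels), "D" ([k1, k2, p1, p2, k3] as OpenCV has them; the pictures are not rectified), "pose" (4x4, takes a point from camera to world coordinates). Camera axes: x right, y up, looking along -z (the intrinsics and any distortion apply to the point x, -y, -z); pixel columns grow to the right and rows downward; lengths in m; the calibration is good to about 2 mm. A picture is of the moment at which its call begins. get_calibration takes no time and is no camera call.
- job_done(): hands the job in; it is judged then, once.
Trained networks look in the newest picture that a camera, given by its name, has taken for a name from the list of things; names that differ only in an ending like _2 or _b are one class to them, and where a whole thing is asked for, a point or a joint stands for the part that bears it (a point fixed in the world has none). Each returns a list of dicts, best first, with "score" (0 to 1); they miss things now and then, are a little off and sometimes report something else, mostly with a low value. They report only what shows in the picture. A call takes as long as a camera call.
- recognise(camera, query): "point" ([x, y, z] in m, in world coordinates, good to about 4 mm: the middle of the surface that is visible of it).
- regions_of(camera, query): "pixels" (480x640 bool, what is visible of it).
The state is a dict: "time": time; "joint_pos": joint angles; "joint_vel": joint speeds; "joint_efforts": joint torques, N m; "tool_pos": TCP position; "tool_rot": TCP orientation; "contact_force": force on the tool from outside, world axes, zero at the start; "ft_torque": the same for the moment, N m; "gripper_width": opening from 0.0 (shut) to 1.0 (fully open); "grasp_force": force on a finger pad.
Only numpy, scipy, OpenCV 4.12 (cv2) and the standard library are available. Lean on these libraries where they do the work, as an engineer would, in place of code of your own. Each camera call takes 0.05 s, during which the arm holds its last target. There are 200 camera calls.

## Working session

There is one attempt and no reset: what is moved stays moved. The work goes in short steps, Python scripts to look and compute and a tool call to move; the robot and the scene stay as the last step left them, time stands still between calls to the robot, and variables do not carry over. Pictures are saved under pics/ and viewed, at most 14 in all, crops included, and the job is handed in when it is done.

Besides the shell and the picture viewer there is one more tool, called after "Emit:" as name([rows], argument=value, ...), one row to a line, values as JSON. apply_moves: Moves the arm, as the interface text tells. Its arguments: {"type":"object","properties":{"targets":{"type":"array"}},"required":["targets"]}

```bash
mkdir -p pics; cat > h.py <<'E'
import numpy as np, cv2
from plant import *
E
python3 - <<'E'
from h import *
s=state(); print(s['time'],s['tool_pos'],s['tool_rot'],s['gripper_width'])
for c in ['scene','top']:
    f=grab_frame(c); cv2.imwrite(f'pics/{c}0.png',f[:,:,::-1])
    k=get_calibration(c); print(c,np.round(k['pose'],3).tolist(),np.round(k['camera_matrix'],0).tolist())
    for n in ['bottle_small','bottle_medium','bottle_large','bottle_largest','clamp_small','clamp_medium','clamp_large','clamp_largest','rack','shaker']:
        print(n,[(np.round(r['point'],3).tolist(),round(r['score'],2)) for r in recognise(c,n)[:3]])
E
```

```text
0.0 [0.16937584 0.6010292  0.2520845 ] [-2.48766684e-04  1.36964725e-01  9.90575422e-01 -9.66854234e-04] 0.99854812195837
scene [[0.894, 0.297, -0.336, 0.169], [-0.448, 0.613, -0.65, -0.54], [0.013, 0.732, 0.681, 0.764], [0.0, 0.0, 0.0, 1.0]] [[535.0, 0.0, 324.0], [0.0, 535.0, 224.0], [0.0, 0.0, 1.0]]
bottle_small [([0.431, 0.104, 0.064], 0.76), ([0.414, 0.049, 0.019], 0.6)]
bottle_medium [([0.435, 0.17, 0.07], 0.95), ([0.416, 0.05, 0.019], 0.38)]
bottle_large [([0.427, 0.044, 0.083], 0.6)]
bottle_largest [([0.427, -0.026, 0.083], 0.58)]
clamp_small [([0.591, 0.221, 0.088], 0.78)]
clamp_medium [([0.589, 0.15, 0.086], 0.94)]
clamp_large [([0.586, 0.306, 0.081], 0.72)]
clamp_largest [([0.596, 0.07, 0.074], 0.91), ([0.429, -0.026, 0.088], 0.54)]
rack [([0.417, 0.049, 0.019], 0.89), ([0.557, 0.136, 0.071], 0.51)]
shaker [([0.556, 0.138, 0.073], 0.96), ([0.596, 0.072, 0.073], 0.16)]
top [[-0.018, 0.997, -0.077, 0.467], [-1.0, -0.017, 0.007, 0.116], [0.006, 0.077, 0.997, 0.923], [0.0, 0.0, 0.0, 1.0]] [[436.0, 0.0, 328.0], [0.0, 436.0, 248.0], [0.0, 0.0, 1.0]]
bottle_small [([0.593, 0.148, 0.078], 0.65), ([0.442, 0.12, 0.1], 0.51)]
bottle_medium [([0.439, 0.179, 0.103], 0.9)]
bottle_large [([0.438, 0.058, 0.085], 0.75)]
bottle_largest [([0.439, -0.003, 0.096], 0.88)]
clamp_small [([0.591, 0.232, 0.076], 0.92), ([0.439, 0.058, 0.088], 0.28)]
clamp_medium [([0.593, 0.152, 0.078], 0.72)]
clamp_large [([0.589, 0.306, 0.079], 0.73)]
clamp_largest [([0.599, 0.074, 0.079], 0.57)]
rack [([0.437, 0.11, 0.005], 0.86)]
shaker [([0.578, 0.195, 0.067], 0.66), ([0.435, 0.179, 0.104], 0.37)]
```

View pics/top0.png

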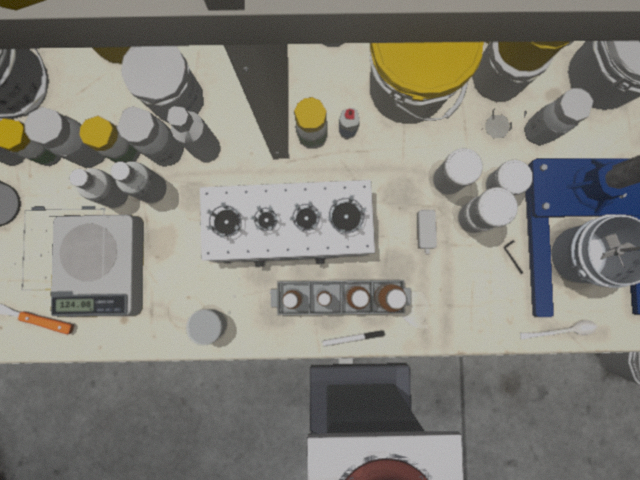

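View pics/scene0.png

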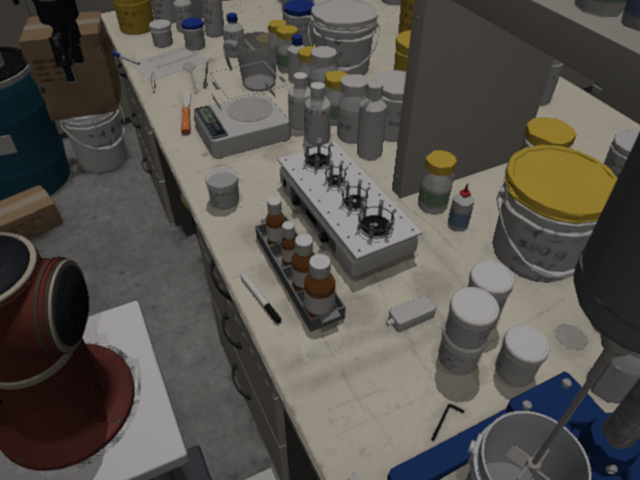

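The top view shows four bottles in the rack at about (291,299), (324,299), (359,298) and (396,299). From left to right, going by the networks, they are medium, small, large, largest. The clamps are at (227,221), (266,219), (306,216) and (346,215), in the order large, small, medium, largest. The scene view agrees. I'll close the fingers along x and measure the cap and pad centres.

```bash
cat >> h.py <<'E'
def ray(c,uv,z):
    k=get_calibration(c);T=np.array(k['pose'])
    p=cv2.undistortPoints(np.array(uv,float).reshape(-1,1,2),np.array(k['camera_matrix'],float),np.array(k['D'],float))[:,0]
    d=np.c_[p[:,0],-p[:,1],-np.ones(len(p))]@T[:3,:3].T
    return T[:3,3]+d*((z-T[2,3])/d[:,2])[:,None]
def circ(m):
    n,l,st,ce=cv2.connectedComponentsWithStats(m.astype(np.uint8)); i=1+np.argmax(st[1:,4])
    (x,y),r=cv2.minEnclosingCircle(np.argwhere(l==i)[:,::-1].astype(np.float32)); return ce[i],(x,y),r
E
python3 - <<'E'
from h import *
H=dict(small=.098,medium=.108,large=.118,largest=.128)
f=grab_frame('top').astype(int)
hsv=cv2.cvtColor(f.astype(np.uint8),cv2.COLOR_RGB2HSV)
for n,(u,v) in dict(medium=(291,299),small=(324,299),large=(359,298),largest=(396,299)).items():
    m=np.zeros((480,640),bool); m[v-17:v+17,u-17:u+17]=True
    cap=m&(hsv[...,2]>150)&(hsv[...,1]<60)
    c,e,r=circ(cap); z=H[n]+.004
    print('cap',n,c.round(1),np.round(e,1),round(r,1),(ray('top',[c,e],z)*1000).round(1)[:,:2].tolist())
for n,(u,v) in dict(large=(227,221),small=(266,219),medium=(306,216),largest=(346,215)).items():
    m=np.zeros((480,640),bool); m[v-20:v+20,u-20:u+20]=True
    pad=cv2.morphologyEx((m&(hsv[...,2]<75)).astype(np.uint8),cv2.MORPH_OPEN,np.ones((6,6)))
    c,e,r=circ(pad)
    g=regions_of('top','clamp_'+n)[0]['pixels']; c2,e2,_=circ(g)
    print('clamp',n,c.round(1),np.round(e,1),round(r,1),(ray('top',[c,e],.076)*1000).round(1)[:,:2].tolist(),'reg',c2.round(1),np.round(e2,1))
im=cv2.resize(f[180:330,190:420].astype(np.uint8)[:,:,::-1],None,fx=3.4,fy=3.4,interpolation=2); cv2.imwrite('pics/crop.png',im)
E
```

```text
cap medium [289.5 300.2] [289.5 300.2] 6.7 [[435.1, 182.9], [435.1, 183.0]]
cap small [323.8 298.9] [323.7 298.8] 5.7 [[436.1, 119.6], [436.3, 119.8]]
cap large [359.7 298.2] [359.8 298.2] 7.9 [[436.8, 54.0], [436.8, 53.9]]
cap largest [396.3 298.6] [396.4 298.5] 9.2 [[435.3, -11.2], [435.4, -11.4]]
clamp large [226.7 222.4] [227.5 222.5] 12.3 [[587.1, 307.0], [586.8, 305.4]] reg [224.6 220.5] [223.1 219.5]Traceback (most recent call last):
  File "<stdin>", line 13, in <module>
  File "h.py", line 9, in circ
    n,l,st,ce=cv2.connectedComponentsWithStats(m.astype(np.uint8)); i=1+np.argmax(st[1:,4])
                                                                        ~~~~~~~~~^^^^^^^^^^
    return _wrapfunc(a, 'argmax', axis=axis, out=out, **kwds)
    return bound(*args, **kwds)
ValueError: attempt to get argmax of an empty sequence
```

Emit:
apply_moves([
  {"translation":[0,0,0],"twist":1,"hand":1},
  {"translation":[0,0,0],"twist":1,"hand":1},
  {"translation":[0,0,0],"twist":1,"hand":1},
  {"translation":[0,0,0],"twist":1,"hand":1},
  {"translation":[0,0,0],"twist":1,"hand":1},
  {"translation":[0,0,0],"twist":1,"hand":1},
  {"translation":[0,0,0],"twist":1,"hand":1},
  {"translation":[0,0,0],"twist":1,"hand":1},
])

```text
time: 2.0
tool_pos: [0.1696, 0.6015, 0.2533]
tool_rot: [0.0, 0.514, 0.858, 0.0]
contact_force: [-0.8, -0.1, 0.4]
gripper_width: 0.999
grasp_force: 0.0
```

Emit:
apply_moves([
  {"translation":[0,0,0],"twist":1,"hand":1},
  {"translation":[0,0,0],"twist":1,"hand":1},
  {"translation":[0,0,0],"twist":1,"hand":1},
  {"translation":[0,0,0],"twist":1,"hand":1},
  {"translation":[0,0,0],"twist":0.97,"hand":1},
  {"translation":[-0.38,0.24,0],"twist":0,"hand":1},
  {"translation":[-0.38,0.24,0],"twist":0,"hand":1},
  {"translation":[-0.38,0.24,0],"twist":0,"hand":1},
])

```text
time: 2.8
tool_pos: [0.2419, 0.4863, 0.2532]
tool_rot: [0.0, 0.707, 0.707, 0.0]
contact_force: [0.9, -0.6, 0.0]
gripper_width: 0.999
grasp_force: 0.0
```

```bash
python3 - <<'E'
from h import *
f=grab_frame('top')
v=cv2.cvtColor(f,cv2.COLOR_RGB2HSV)[...,2]
for n,(a,b) in dict(large=(227,221),small=(266,219),medium=(306,216),largest=(346,215)).items():
    m=np.zeros((480,640),bool); m[b-20:b+20,a-20:a+20]=True
    pad=cv2.morphologyEx((m&(v<90)).astype(np.uint8),cv2.MORPH_OPEN,cv2.getStructuringElement(2,(5,5)))
    c,e,r=circ(pad)
    print('clamp',n,c.round(1),np.round(e,1),round(r,1),(ray('top',[c,e],.076)*1000).round(1)[:,:2].tolist())
cv2.imwrite('pics/crop.png',cv2.resize(f[170:240,190:380,::-1],None,fx=4.2,fy=4.2,interpolation=2))
E
```

```text
clamp large [226.2 221.6] [226.5 222. ] 13.5 [[588.6, 307.9], [587.9, 307.4]]
clamp small [266.4 219.8] [266.8 220.1] 8.4 [[590.9, 229.3], [590.3, 228.6]]
clamp medium [306. 218.] [306. 218.] 10.4 [[593.1, 152.0], [593.1, 151.9]]
clamp largest [345.8 216.4] [345.8 216.5] 14.9 [[594.9, 73.9], [594.6, 73.9]]
```

View pics/crop.png

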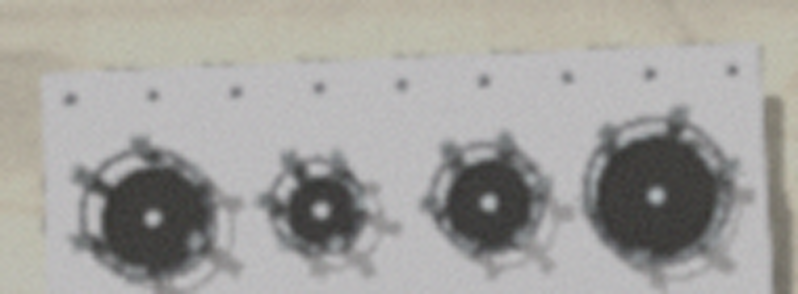

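The crop shows a white dot at the centre of each pad, at about (226,221.5), (266,219.6), (306,218) and (346,216). These match the fitted centres and the 78 mm spacing.

Emit:
apply_moves([
  {"translation":[-0.38,0.24,0],"twist":0,"hand":1},
  {"translation":[-0.38,0.24,0],"twist":0,"hand":1},
  {"translation":[-0.38,0.24,0],"twist":0,"hand":1},
  {"translation":[-0.38,0.24,0],"twist":0,"hand":1},
  {"translation":[-0.38,0.24,0],"twist":0,"hand":1},
  {"translation":[-0.38,0.24,0],"twist":0,"hand":1},
  {"translation":[-0.38,0.24,0],"twist":0,"hand":1},
  {"translation":[-0.38,0.24,0],"twist":0,"hand":1},
])

```text
time: 3.65
tool_pos: [0.4339, 0.1816, 0.2537]
tool_rot: [0.0, 0.707, 0.707, 0.001]
contact_force: [1.1, 0.3, 0.4]
gripper_width: 1.002
grasp_force: 0.0
```

Emit:
apply_moves([
  {"translation":[0,0,0],"twist":0,"hand":1},
])

```text
time: 3.75
tool_pos: [0.4352, 0.1796, 0.2536]
tool_rot: [0.001, 0.71, 0.704, -0.0]
contact_force: [0.8, 1.3, 0.5]
gripper_width: 1.0
grasp_force: 0.0
```

Emit:
apply_moves([
  {"translation":[0.02,0,0.3],"twist":0,"hand":1},
  {"translation":[0,0,0.3],"twist":0,"hand":1},
  {"translation":[0,0,0.3],"twist":0,"hand":1},
  {"translation":[0,0,0.3],"twist":0,"hand":1},
  {"translation":[0,0,0.17],"twist":0,"hand":1},
  {"translation":[0,0,0.1],"twist":0,"hand":1},
  {"translation":[0,0,0],"twist":0,"hand":1},
])

```text
time: 4.45
tool_pos: [0.432, 0.1856, 0.105]
tool_rot: [-0.001, 0.707, 0.707, -0.001]
contact_force: [-0.6, -0.6, 0.4]
gripper_width: 1.003
grasp_force: 0.0
```

Emit:
apply_moves([
  {"translation":[0,0,0],"twist":0,"hand":0.3},
  {"translation":[0,0,0],"twist":0,"hand":0.2},
  {"translation":[0,0,0],"twist":0,"hand":0},
  {"translation":[0,0,0],"twist":0,"hand":0},
  {"translation":[0,0,0],"twist":0,"hand":0},
  {"translation":[0,0,0],"twist":0,"hand":0},
  {"translation":[0,0,0],"twist":0,"hand":0},
])

```text
time: 5.15
tool_pos: [0.434, 0.1854, 0.1073]
tool_rot: [0.001, 0.707, 0.707, 0.001]
contact_force: [0.5, -1.4, 5.1]
gripper_width: 0.283
grasp_force: 58.9
```

Emit:
apply_moves([
  {"translation":[0,0,-0.1],"twist":0,"hand":0},
  {"translation":[0,0,-0.25],"twist":0,"hand":0},
  {"translation":[0,0,-0.35],"twist":0,"hand":0},
  {"translation":[0,0,-0.35],"twist":0,"hand":0},
  {"translation":[0,0,-0.25],"twist":0,"hand":0},
  {"translation":[0,0,-0.1],"twist":0,"hand":0},
  {"translation":[0,0.15,0],"twist":0,"hand":0},
  {"translation":[-0.05,0.25,0],"twist":0,"hand":0},
])

```text
time: 5.95
tool_pos: [0.4723, 0.1806, 0.2456]
tool_rot: [-0.001, 0.707, 0.707, -0.001]
contact_force: [-0.2, -0.2, -0.4]
gripper_width: 0.281
grasp_force: 59.0
```

Emit:
apply_moves([
  {"translation":[-0.1,0.3,0],"twist":0,"hand":0},
  {"translation":[-0.1,0.3,0],"twist":0,"hand":0},
  {"translation":[-0.06,0.3,0],"twist":0,"hand":0},
  {"translation":[0,0.2,0],"twist":0,"hand":0},
  {"translation":[0,0.08,0],"twist":0,"hand":0},
  {"translation":[0,0,0],"twist":0,"hand":0},
  {"translation":[0,0,0],"twist":0,"hand":0},
])

```text
time: 6.65
tool_pos: [0.5901, 0.1543, 0.2454]
tool_rot: [-0.001, 0.707, 0.707, -0.001]
contact_force: [-0.3, -0.2, -1.2]
gripper_width: 0.28
grasp_force: 59.1
```

```bash
python3 - <<'E'
from h import *
P=np.array([state()['tool_pos']]); 
f=grab_frame('top');g=grab_frame('scene')
for i in range(6):P=np.r_[P,[state()['tool_pos']]];grab_frame('top')
print(P.mean(0).round(4),P.std(0).round(4))
cv2.imwrite('pics/m.png',np.hstack([cv2.resize(f[150:270,200:400,::-1],(500,300)),cv2.resize(g[110:290,250:430,::-1],(300,300))]))
E
```

```text
[0.5904 0.1543 0.2463] [0.0003 0.0001 0.0004]
```

View pics/m.png

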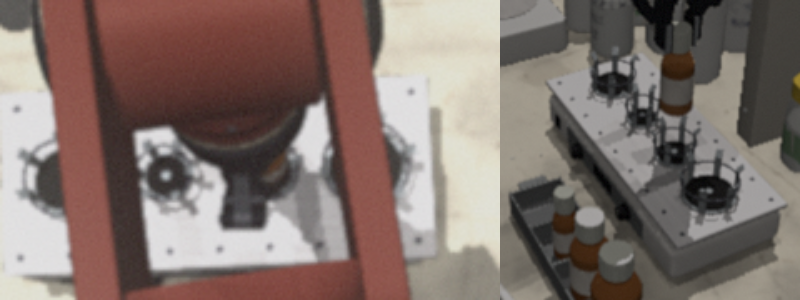

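The bottle is held upright just above the medium clamp. Next I'll lower it gently, watching the force.

Emit:
apply_moves([
  {"translation":[0,0.02,0.15],"twist":0,"hand":0},
  {"translation":[0,0,0.15],"twist":0,"hand":0},
  {"translation":[0,0,0.08],"twist":0,"hand":0},
  {"translation":[0,0,0.06],"twist":0,"hand":0},
  {"translation":[0,0,0.05],"twist":0,"hand":0},
  {"translation":[0,0,0],"twist":0,"hand":0},
])

```text
time: 7.65
tool_pos: [0.5927, 0.1541, 0.1963]
tool_rot: [-0.0, 0.707, 0.707, -0.001]
contact_force: [0.3, 0.0, -2.2]
gripper_width: 0.284
grasp_force: 59.1
```

Emit:
apply_moves([
  {"translation":[0,0,0.06],"twist":0,"hand":0},
  {"translation":[0,0,0.05],"twist":0,"hand":0},
  {"translation":[0,0,0.03],"twist":0,"hand":0},
  {"translation":[0,0,0],"twist":0,"hand":0},
])

```text
time: 8.05
tool_pos: [0.5928, 0.154, 0.1826]
tool_rot: [-0.0, 0.707, 0.707, -0.0]
contact_force: [-0.4, 0.5, -1.7]
gripper_width: 0.282
grasp_force: 59.1
```

Emit:
apply_moves([
  {"translation":[0,0,0.02],"twist":0,"hand":0},
  {"translation":[0,0,0.015],"twist":0,"hand":0},
  {"translation":[0,0,0],"twist":0,"hand":0},
])

```text
time: 8.35
tool_pos: [0.5931, 0.1541, 0.1796]
tool_rot: [-0.0, 0.707, 0.707, -0.0]
contact_force: [1.0, -0.0, -1.3]
gripper_width: 0.284
grasp_force: 59.1
```

Emit:
apply_moves([
  {"translation":[0,0,0.01],"twist":0,"hand":0},
  {"translation":[0,0,0.01],"twist":0,"hand":0},
  {"translation":[0,0,0],"twist":0,"hand":0},
])

```text
time: 8.65
tool_pos: [0.5936, 0.1542, 0.1793]
tool_rot: [0.0, 0.707, 0.707, 0.0]
contact_force: [-1.5, -0.8, 4.0]
gripper_width: 0.284
grasp_force: 59.7
```

Emit:
apply_moves([
  {"translation":[0,0,0],"twist":0,"hand":0.5},
  {"translation":[0,0,0],"twist":0,"hand":0.8},
  {"translation":[0,0,0],"twist":0,"hand":0.8},
  {"translation":[0,0,0],"twist":0,"hand":0.8},
  {"translation":[0,0,-0.1],"twist":0,"hand":0.8},
  {"translation":[0,0,-0.25],"twist":0,"hand":0.8},
  {"translation":[0,0,-0.25],"twist":0,"hand":0.8},
  {"translation":[-0.04,-0.2,-0.1],"twist":0,"hand":0.8},
])

```text
time: 9.45
tool_pos: [0.5754, 0.1503, 0.2521]
tool_rot: [0.002, 0.708, 0.707, 0.002]
contact_force: [-1.0, 0.2, 0.3]
gripper_width: 0.799
grasp_force: 0.0
```

Emit:
apply_moves([
  {"translation":[-0.1,-0.4,0],"twist":0,"hand":0.8},
  {"translation":[-0.1,-0.4,0],"twist":0,"hand":0.8},
  {"translation":[-0.08,-0.4,0],"twist":0,"hand":0.8},
  {"translation":[-0.02,-0.17,0],"twist":0,"hand":0.8},
  {"translation":[0,0,0],"twist":0,"hand":0.8},
  {"translation":[0,0,0],"twist":0,"hand":0.8},
])

```text
time: 10.05
tool_pos: [0.4367, 0.1203, 0.2488]
tool_rot: [0.001, 0.707, 0.707, 0.001]
contact_force: [0.3, 0.4, 0.2]
gripper_width: 0.801
grasp_force: 0.0
```

```bash
python3 - <<'E'
from h import *
g=grab_frame('scene');s=state();print(s['time'],s['tool_pos'],s['gripper_width'])
cv2.imwrite('pics/n.png',cv2.resize(g[110:330,230:450,::-1],(600,600)))
E
```

```text
10.1 [0.43694485 0.12034089 0.24858679] 0.8045687827349036
```

View pics/n.png

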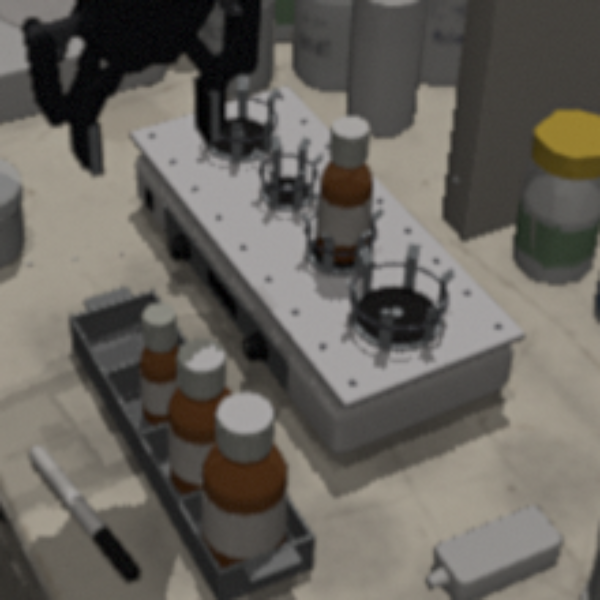

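The medium bottle stands upright, seated in its clamp at crop position (343,250). The small bottle is next, and the gripper is already above it.

Emit:
apply_moves([
  {"translation":[0,0,0.3],"twist":0,"hand":0.8},
  {"translation":[0,0,0.4],"twist":0,"hand":0.8},
  {"translation":[0,0,0.4],"twist":0,"hand":0.8},
  {"translation":[0,0,0.27],"twist":0,"hand":0.8},
  {"translation":[0,0,0.15],"twist":0,"hand":0.8},
  {"translation":[0,0,0],"twist":0,"hand":0.8},
  {"translation":[0,0,0],"twist":0,"hand":0.3},
])

```text
time: 10.8
tool_pos: [0.437, 0.1203, 0.0962]
tool_rot: [-0.0, 0.707, 0.707, -0.0]
contact_force: [0.6, 0.6, 1.4]
gripper_width: 0.643
grasp_force: 0.0
```

Emit:
apply_moves([
  {"translation":[0,0,0],"twist":0,"hand":0.2},
  {"translation":[0,0,0],"twist":0,"hand":0},
  {"translation":[0,0,0],"twist":0,"hand":0},
  {"translation":[0,0,0],"twist":0,"hand":0},
  {"translation":[0,0,0],"twist":0,"hand":0},
  {"translation":[0,0,0],"twist":0,"hand":0},
])

```text
time: 11.4
tool_pos: [0.4373, 0.1204, 0.0975]
tool_rot: [0.001, 0.707, 0.707, 0.001]
contact_force: [-0.0, -0.3, 6.8]
gripper_width: 0.234
grasp_force: 58.8
```

Emit:
apply_moves([
  {"translation":[0,0,-0.1],"twist":0,"hand":0},
  {"translation":[0,0,-0.25],"twist":0,"hand":0},
  {"translation":[0,0,-0.35],"twist":0,"hand":0},
  {"translation":[0,0,-0.35],"twist":0,"hand":0},
  {"translation":[0,0,-0.23],"twist":0,"hand":0},
  {"translation":[0.1,0,-0.1],"twist":0,"hand":0},
  {"translation":[0.25,0.1,0],"twist":0,"hand":0},
  {"translation":[0.25,0.2,0],"twist":0,"hand":0},
])

```text
time: 12.2
tool_pos: [0.4655, 0.1814, 0.2336]
tool_rot: [-0.0, 0.708, 0.707, -0.0]
contact_force: [0.2, 0.3, -0.3]
gripper_width: 0.239
grasp_force: 58.8
```

Emit:
apply_moves([
  {"translation":[0.25,0.25,0],"twist":0,"hand":0},
  {"translation":[0.2,0.3,0],"twist":0,"hand":0},
  {"translation":[0.05,0.3,0],"twist":0,"hand":0},
  {"translation":[0,0.25,0],"twist":0,"hand":0},
  {"translation":[0,0.14,0],"twist":0,"hand":0},
  {"translation":[0,0,0],"twist":0,"hand":0},
  {"translation":[0,0,0],"twist":0,"hand":0},
])

```text
time: 12.9
tool_pos: [0.5893, 0.2305, 0.2324]
tool_rot: [-0.001, 0.707, 0.707, -0.001]
contact_force: [-0.6, -0.2, -0.5]
gripper_width: 0.234
grasp_force: 58.8
```

Emit:
apply_moves([
  {"translation":[0,0.015,0.15],"twist":0,"hand":0},
  {"translation":[0,0,0.15],"twist":0,"hand":0},
  {"translation":[0,0,0.08],"twist":0,"hand":0},
  {"translation":[0,0,0.06],"twist":0,"hand":0},
  {"translation":[0,0,0.05],"twist":0,"hand":0},
  {"translation":[0,0,0],"twist":0,"hand":0},
])

```text
time: 13.5
tool_pos: [0.5913, 0.23, 0.1839]
tool_rot: [-0.0, 0.707, 0.707, -0.001]
contact_force: [0.7, -0.9, -1.4]
gripper_width: 0.242
grasp_force: 58.8
```

Emit:
apply_moves([
  {"translation":[0,0,0.05],"twist":0,"hand":0},
  {"translation":[0,0,0.03],"twist":0,"hand":0},
  {"translation":[0,0,0.02],"twist":0,"hand":0},
  {"translation":[0,0,0],"twist":0,"hand":0},
])

```text
time: 13.9
tool_pos: [0.5916, 0.2301, 0.1745]
tool_rot: [-0.0, 0.707, 0.707, -0.0]
contact_force: [-0.1, -0.3, -0.8]
gripper_width: 0.243
grasp_force: 58.8
```

Emit:
apply_moves([
  {"translation":[0,0,0.02],"twist":0,"hand":0},
  {"translation":[0,0,0.015],"twist":0,"hand":0},
  {"translation":[0,0,0.01],"twist":0,"hand":0},
  {"translation":[0,0,0],"twist":0,"hand":0},
])

```text
time: 14.3
tool_pos: [0.5916, 0.2301, 0.1701]
tool_rot: [-0.0, 0.707, 0.707, -0.0]
contact_force: [0.6, 0.4, -0.1]
gripper_width: 0.236
grasp_force: 58.8
```

Emit:
apply_moves([
  {"translation":[0,0,0.01],"twist":0,"hand":0},
  {"translation":[0,0,0.005],"twist":0,"hand":0},
  {"translation":[0,0,0],"twist":0,"hand":0},
])

```text
time: 14.6
tool_pos: [0.5919, 0.2302, 0.1696]
tool_rot: [0.0, 0.707, 0.707, 0.0]
contact_force: [-1.9, -0.2, 2.4]
gripper_width: 0.237
grasp_force: 59.1
```

Emit:
apply_moves([
  {"translation":[0,0,0],"twist":0,"hand":0.5},
  {"translation":[0,0,0],"twist":0,"hand":0.8},
  {"translation":[0,0,0],"twist":0,"hand":0.8},
  {"translation":[0,0,0],"twist":0,"hand":0.8},
  {"translation":[0,0,-0.1],"twist":0,"hand":0.8},
  {"translation":[0,0,-0.3],"twist":0,"hand":0.8},
  {"translation":[0,0,-0.3],"twist":0,"hand":0.8},
  {"translation":[0,-0.25,-0.1],"twist":0,"hand":0.8},
])

```text
time: 15.4
tool_pos: [0.5697, 0.2303, 0.2541]
tool_rot: [0.002, 0.708, 0.706, 0.003]
contact_force: [-0.6, 0.9, 0.6]
gripper_width: 0.804
grasp_force: 0.0
```

Emit:
apply_moves([
  {"translation":[-0.2,-0.4,0],"twist":0,"hand":0.8},
  {"translation":[-0.25,-0.4,0],"twist":0,"hand":0.8},
  {"translation":[-0.35,-0.3,0],"twist":0,"hand":0.8},
  {"translation":[-0.4,-0.15,0],"twist":0,"hand":0.8},
  {"translation":[-0.4,-0.05,0],"twist":0,"hand":0.8},
  {"translation":[-0.16,0,0],"twist":0,"hand":0.8},
  {"translation":[0,0,0],"twist":0,"hand":0.8},
  {"translation":[0,0,0],"twist":0,"hand":0.8},
])

```text
time: 16.2
tool_pos: [0.4368, 0.0544, 0.2495]
tool_rot: [0.0, 0.708, 0.706, 0.001]
contact_force: [0.9, -0.2, 0.2]
gripper_width: 0.8
grasp_force: 0.0
```

```bash
python3 - <<'E'
from h import *
g=grab_frame('scene');s=state();print(s['time'],s['tool_pos'],s['gripper_width'])
cv2.imwrite('pics/o.png',cv2.resize(g[110:330,230:450,::-1],(600,600)))
E
```

```text
16.25 [0.43673461 0.05479816 0.2493156 ] 0.8001449509351417
```

View pics/o.png

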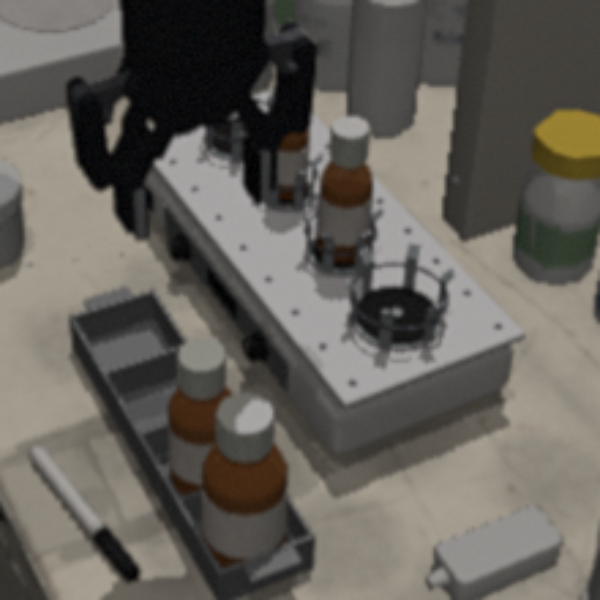

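The medium and small bottles both stand seated, at crop (343,200) and (288,165). The large bottle is next.

Emit:
apply_moves([
  {"translation":[-0.005,0,0.3],"twist":0,"hand":0.8},
  {"translation":[0,0,0.4],"twist":0,"hand":0.8},
  {"translation":[0,0,0.3],"twist":0,"hand":0.8},
  {"translation":[0,0,0.2],"twist":0,"hand":0.8},
  {"translation":[0,0,0.12],"twist":0,"hand":0.8},
  {"translation":[0,0,0],"twist":0,"hand":0.8},
  {"translation":[0,0,0],"twist":0,"hand":0.3},
])

```text
time: 16.95
tool_pos: [0.4372, 0.0542, 0.1177]
tool_rot: [0.0, 0.707, 0.707, 0.0]
contact_force: [0.5, -0.5, -0.4]
gripper_width: 0.649
grasp_force: 0.0
```

Emit:
apply_moves([
  {"translation":[0,0,0],"twist":0,"hand":0.2},
  {"translation":[0,0,0],"twist":0,"hand":0},
  {"translation":[0,0,0],"twist":0,"hand":0},
  {"translation":[0,0,0],"twist":0,"hand":0},
  {"translation":[0,0,0],"twist":0,"hand":0},
  {"translation":[0,0,0],"twist":0,"hand":0},
])

```text
time: 17.55
tool_pos: [0.4379, 0.0537, 0.1187]
tool_rot: [0.001, 0.708, 0.707, 0.001]
contact_force: [0.3, 0.7, 7.2]
gripper_width: 0.33
grasp_force: 59.9
```

Emit:
apply_moves([
  {"translation":[0,0,-0.1],"twist":0,"hand":0},
  {"translation":[0,0,-0.25],"twist":0,"hand":0},
  {"translation":[0,0,-0.35],"twist":0,"hand":0},
  {"translation":[0,0,-0.35],"twist":0,"hand":0},
  {"translation":[0,0,-0.25],"twist":0,"hand":0},
  {"translation":[0.15,0,-0.1],"twist":0,"hand":0},
  {"translation":[0.3,0,0],"twist":0,"hand":0},
  {"translation":[0.4,0,0],"twist":0,"hand":0},
])

```text
time: 18.35
tool_pos: [0.4367, 0.1388, 0.2577]
tool_rot: [0.001, 0.709, 0.706, 0.0]
contact_force: [-0.1, 0.8, -1.8]
gripper_width: 0.333
grasp_force: 59.4
```

Emit:
apply_moves([
  {"translation":[0.4,0,0],"twist":0,"hand":0},
  {"translation":[0.4,0,0],"twist":0,"hand":0},
  {"translation":[0.35,0.1,0],"twist":0,"hand":0},
  {"translation":[0.3,0.2,0],"twist":0,"hand":0},
  {"translation":[0.2,0.3,0],"twist":0,"hand":0},
  {"translation":[0.04,0.35,0],"twist":0,"hand":0},
  {"translation":[0,0.3,0],"twist":0,"hand":0},
  {"translation":[0,0.2,0],"twist":0,"hand":0},
])

```text
time: 19.15
tool_pos: [0.583, 0.3076, 0.2561]
tool_rot: [-0.0, 0.707, 0.707, -0.001]
contact_force: [-0.0, 0.5, -1.6]
gripper_width: 0.327
grasp_force: 59.5
```

Emit:
apply_moves([
  {"translation":[0,0.05,0],"twist":0,"hand":0},
  {"translation":[0,0,0],"twist":0,"hand":0},
  {"translation":[0,0,0],"twist":0,"hand":0},
])

```text
time: 19.45
tool_pos: [0.5859, 0.3076, 0.2567]
tool_rot: [-0.0, 0.707, 0.707, -0.0]
contact_force: [0.5, -0.3, -1.3]
gripper_width: 0.329
grasp_force: 59.5
```

Emit:
apply_moves([
  {"translation":[0,0.025,0.15],"twist":0,"hand":0},
  {"translation":[0,0,0.15],"twist":0,"hand":0},
  {"translation":[0,0,0.08],"twist":0,"hand":0},
  {"translation":[0,0,0.06],"twist":0,"hand":0},
  {"translation":[0,0,0.05],"twist":0,"hand":0},
  {"translation":[0,0,0],"twist":0,"hand":0},
])

```text
time: 20.05
tool_pos: [0.5889, 0.3075, 0.2067]
tool_rot: [-0.0, 0.707, 0.707, -0.001]
contact_force: [-0.9, -0.1, -1.6]
gripper_width: 0.334
grasp_force: 59.6
```

Emit:
apply_moves([
  {"translation":[0,0,0.06],"twist":0,"hand":0},
  {"translation":[0,0,0.04],"twist":0,"hand":0},
  {"translation":[0,0,0.03],"twist":0,"hand":0},
  {"translation":[0,0,0],"twist":0,"hand":0},
])

```text
time: 20.45
tool_pos: [0.589, 0.3075, 0.1941]
tool_rot: [-0.0, 0.707, 0.707, -0.0]
contact_force: [0.2, 0.7, -1.7]
gripper_width: 0.334
grasp_force: 59.5
```

Emit:
apply_moves([
  {"translation":[0,0,0.02],"twist":0,"hand":0},
  {"translation":[0,0,0.01],"twist":0,"hand":0},
  {"translation":[0,0,0.01],"twist":0,"hand":0},
  {"translation":[0,0,0],"twist":0,"hand":0},
])

```text
time: 20.85
tool_pos: [0.5893, 0.3077, 0.1909]
tool_rot: [0.0, 0.707, 0.707, 0.0]
contact_force: [0.2, 0.0, -2.2]
gripper_width: 0.329
grasp_force: 59.9
```

Emit:
apply_moves([
  {"translation":[0,0,0.01],"twist":0,"hand":0},
  {"translation":[0,0,0],"twist":0,"hand":0},
])

```text
time: 21.05
tool_pos: [0.5895, 0.3078, 0.1908]
tool_rot: [0.0, 0.707, 0.707, 0.0]
contact_force: [-1.7, -0.3, 2.8]
gripper_width: 0.332
grasp_force: 60.0
```

Emit:
apply_moves([
  {"translation":[0,0,0],"twist":0,"hand":0.5},
  {"translation":[0,0,0],"twist":0,"hand":0.8},
  {"translation":[0,0,0],"twist":0,"hand":0.8},
  {"translation":[0,0,0],"twist":0,"hand":0.8},
  {"translation":[0,0,-0.1],"twist":0,"hand":0.8},
  {"translation":[0,0,-0.3],"twist":0,"hand":0.8},
  {"translation":[0,0,-0.3],"twist":0,"hand":0.8},
  {"translation":[0,-0.25,-0.1],"twist":0,"hand":0.8},
])

```text
time: 21.85
tool_pos: [0.5671, 0.3078, 0.2751]
tool_rot: [0.002, 0.708, 0.706, 0.004]
contact_force: [0.1, 0.3, -0.4]
gripper_width: 0.799
grasp_force: 0.0
```

Emit:
apply_moves([
  {"translation":[-0.2,-0.4,0],"twist":0,"hand":0.8},
  {"translation":[-0.25,-0.4,0],"twist":0,"hand":0.8},
  {"translation":[-0.35,-0.3,0],"twist":0,"hand":0.8},
  {"translation":[-0.4,-0.15,0],"twist":0,"hand":0.8},
  {"translation":[-0.4,-0.04,0],"twist":0,"hand":0.8},
  {"translation":[-0.45,0,0],"twist":0,"hand":0.8},
  {"translation":[-0.45,0,0],"twist":0,"hand":0.8},
  {"translation":[-0.45,0,0],"twist":0,"hand":0.8},
])

```text
time: 22.65
tool_pos: [0.4348, 0.0112, 0.271]
tool_rot: [0.001, 0.707, 0.707, 0.001]
contact_force: [0.6, 0.4, -0.4]
gripper_width: 0.803
grasp_force: 0.0
```

Emit:
apply_moves([
  {"translation":[-0.24,0,0],"twist":0,"hand":0.8},
  {"translation":[0,0,0],"twist":0,"hand":0.8},
  {"translation":[0,0,0],"twist":0,"hand":0.8},
])

```text
time: 22.95
tool_pos: [0.4351, -0.0113, 0.2705]
tool_rot: [0.0, 0.708, 0.706, 0.001]
contact_force: [-0.4, 1.1, -0.1]
gripper_width: 0.798
grasp_force: 0.0
```

```bash
python3 - <<'E'
from h import *
g=grab_frame('scene');s=state();print(s['time'],s['tool_pos'],s['gripper_width'])
cv2.imwrite('pics/p.png',cv2.resize(g[110:330,230:450,::-1],(600,600)))
E
```

```text
23.0 [ 0.43506831 -0.01074249  0.27033799] 0.8015275372260937
```

View pics/p.png

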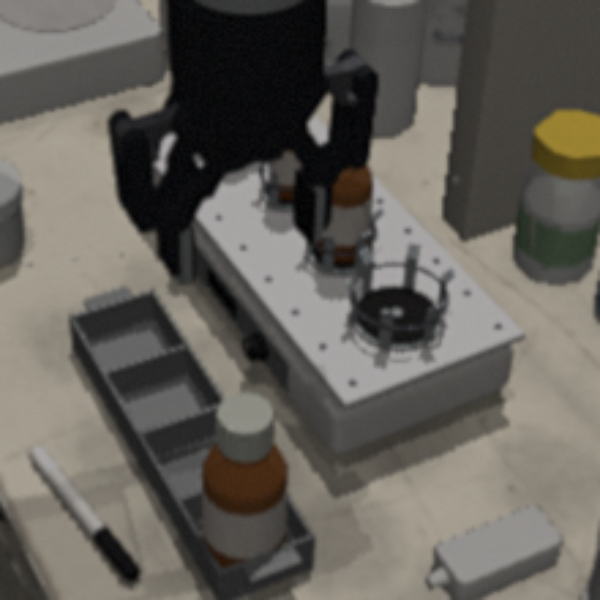

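Only the largest bottle is left in the rack, at crop (245,480). The gripper is above it, so I'll pick it up.

Emit:
apply_moves([
  {"translation":[-0.005,0,0.3],"twist":0,"hand":0.8},
  {"translation":[0,0,0.4],"twist":0,"hand":0.8},
  {"translation":[0,0,0.35],"twist":0,"hand":0.8},
  {"translation":[0,0,0.25],"twist":0,"hand":0.8},
  {"translation":[0,0,0.13],"twist":0,"hand":0.8},
  {"translation":[0,0,0],"twist":0,"hand":0.8},
  {"translation":[0,0,0],"twist":0,"hand":0.4},
])

```text
time: 23.7
tool_pos: [0.4358, -0.0113, 0.128]
tool_rot: [0.001, 0.707, 0.707, 0.0]
contact_force: [0.1, -0.6, -0.2]
gripper_width: 0.648
grasp_force: 0.0
```

Emit:
apply_moves([
  {"translation":[0,0,0],"twist":0,"hand":0.2},
  {"translation":[0,0,0],"twist":0,"hand":0},
  {"translation":[0,0,0],"twist":0,"hand":0},
  {"translation":[0,0,0],"twist":0,"hand":0},
  {"translation":[0,0,0],"twist":0,"hand":0},
  {"translation":[0,0,0],"twist":0,"hand":0},
])

```text
time: 24.3
tool_pos: [0.4364, -0.012, 0.1291]
tool_rot: [0.001, 0.707, 0.707, 0.001]
contact_force: [-2.5, 0.2, 7.2]
gripper_width: 0.373
grasp_force: 60.2
```

Emit:
apply_moves([
  {"translation":[0,0,-0.1],"twist":0,"hand":0},
  {"translation":[0,0,-0.25],"twist":0,"hand":0},
  {"translation":[0,0,-0.35],"twist":0,"hand":0},
  {"translation":[0,0,-0.35],"twist":0,"hand":0},
  {"translation":[0,0,-0.25],"twist":0,"hand":0},
  {"translation":[0.05,0.05,-0.1],"twist":0,"hand":0},
  {"translation":[0.15,0.2,0],"twist":0,"hand":0},
  {"translation":[0.25,0.25,0],"twist":0,"hand":0},
])

```text
time: 25.1
tool_pos: [0.4853, 0.0333, 0.2664]
tool_rot: [0.0, 0.708, 0.706, -0.0]
contact_force: [-0.8, 0.3, -1.8]
gripper_width: 0.379
grasp_force: 60.7
```

Emit:
apply_moves([
  {"translation":[0.25,0.3,0],"twist":0,"hand":0},
  {"translation":[0.15,0.3,0],"twist":0,"hand":0},
  {"translation":[0,0.25,0],"twist":0,"hand":0},
  {"translation":[0,0.17,0],"twist":0,"hand":0},
  {"translation":[0,0.06,0],"twist":0,"hand":0},
  {"translation":[0,0,0],"twist":0,"hand":0},
  {"translation":[0,0,0],"twist":0,"hand":0},
])

```text
time: 25.8
tool_pos: [0.5922, 0.0732, 0.266]
tool_rot: [-0.001, 0.707, 0.707, -0.001]
contact_force: [-0.5, 0.5, -2.5]
gripper_width: 0.377
grasp_force: 60.7
```

Emit:
apply_moves([
  {"translation":[0,0.025,0.15],"twist":0,"hand":0},
  {"translation":[0,0,0.15],"twist":0,"hand":0},
  {"translation":[0,0,0.08],"twist":0,"hand":0},
  {"translation":[0,0,0.06],"twist":0,"hand":0},
  {"translation":[0,0,0.05],"twist":0,"hand":0},
  {"translation":[0,0,0],"twist":0,"hand":0},
])

```text
time: 26.4
tool_pos: [0.5951, 0.0731, 0.2168]
tool_rot: [-0.001, 0.707, 0.707, -0.001]
contact_force: [-0.6, -0.7, -2.9]
gripper_width: 0.379
grasp_force: 60.8
```

Emit:
apply_moves([
  {"translation":[0,0,0.06],"twist":0,"hand":0},
  {"translation":[0,0,0.04],"twist":0,"hand":0},
  {"translation":[0,0,0.02],"twist":0,"hand":0},
  {"translation":[0,0,0],"twist":0,"hand":0},
])

```text
time: 26.8
tool_pos: [0.5953, 0.0731, 0.2053]
tool_rot: [-0.0, 0.707, 0.707, -0.0]
contact_force: [0.4, -0.6, -2.4]
gripper_width: 0.378
grasp_force: 60.8
```

Emit:
apply_moves([
  {"translation":[0,0,0.02],"twist":0,"hand":0},
  {"translation":[0,0,0.01],"twist":0,"hand":0},
  {"translation":[0,0,0.01],"twist":0,"hand":0},
  {"translation":[0,0,0],"twist":0,"hand":0},
])

```text
time: 27.2
tool_pos: [0.5955, 0.0731, 0.2017]
tool_rot: [-0.0, 0.707, 0.707, -0.0]
contact_force: [0.4, 0.6, -1.9]
gripper_width: 0.38
grasp_force: 60.8
```

Emit:
apply_moves([
  {"translation":[0,0,0.01],"twist":0,"hand":0},
  {"translation":[0,0,0],"twist":0,"hand":0},
])

```text
time: 27.4
tool_pos: [0.5957, 0.0731, 0.2012]
tool_rot: [0.0, 0.707, 0.707, 0.0]
contact_force: [-0.7, -0.2, -0.6]
gripper_width: 0.379
grasp_force: 61.0
```

Emit:
apply_moves([
  {"translation":[0,0,0.01],"twist":0,"hand":0},
  {"translation":[0,0,0],"twist":0,"hand":0},
])

```text
time: 27.6
tool_pos: [0.5958, 0.0731, 0.2012]
tool_rot: [0.0, 0.707, 0.707, 0.0]
contact_force: [-2.4, -0.2, 4.7]
gripper_width: 0.373
grasp_force: 61.5
```

Seated. Now I'll release and retreat.

Emit:
apply_moves([
  {"translation":[0,0,0],"twist":0,"hand":0.5},
  {"translation":[0,0,0],"twist":0,"hand":0.8},
  {"translation":[0,0,0],"twist":0,"hand":0.8},
  {"translation":[0,0,0],"twist":0,"hand":0.8},
  {"translation":[0,0,-0.1],"twist":0,"hand":0.8},
  {"translation":[0,0,-0.3],"twist":0,"hand":0.8},
  {"translation":[0,0,-0.3],"twist":0,"hand":0.8},
  {"translation":[0,-0.2,-0.2],"twist":0,"hand":0.8},
])

```text
time: 28.4
tool_pos: [0.5771, 0.0729, 0.2932]
tool_rot: [0.001, 0.708, 0.707, 0.001]
contact_force: [0.2, 0.1, -0.0]
gripper_width: 0.802
grasp_force: 0.0
```

Emit:
apply_moves([
  {"translation":[-0.1,-0.4,0],"twist":0,"hand":0.8},
  {"translation":[-0.3,-0.3,0],"twist":0,"hand":0.8},
  {"translation":[-0.4,-0.2,0],"twist":0,"hand":0.8},
  {"translation":[-0.4,-0.2,0],"twist":0,"hand":0.8},
  {"translation":[-0.4,0,0],"twist":0,"hand":0.8},
  {"translation":[-0.4,0,0],"twist":0,"hand":0.8},
  {"translation":[0,0,0],"twist":0,"hand":0.8},
  {"translation":[0,0,0],"twist":0,"hand":0.8},
])

```text
time: 29.2
tool_pos: [0.4653, -0.1273, 0.2904]
tool_rot: [0.0, 0.708, 0.706, 0.0]
contact_force: [0.5, 0.3, -0.4]
gripper_width: 0.801
grasp_force: 0.0
```

```bash
python3 - <<'E'
from h import *
g=grab_frame('scene');f=grab_frame('top');s=state();print(s['time'],s['tool_pos'])
cv2.imwrite('pics/q.png',np.hstack([cv2.resize(g[110:310,250:430,::-1],(405,450)),cv2.resize(f[170:330,200:380,::-1],(395,450))]))
E
```

```text
29.3 [ 0.46548962 -0.12605495  0.29018113]
```

View pics/q.png

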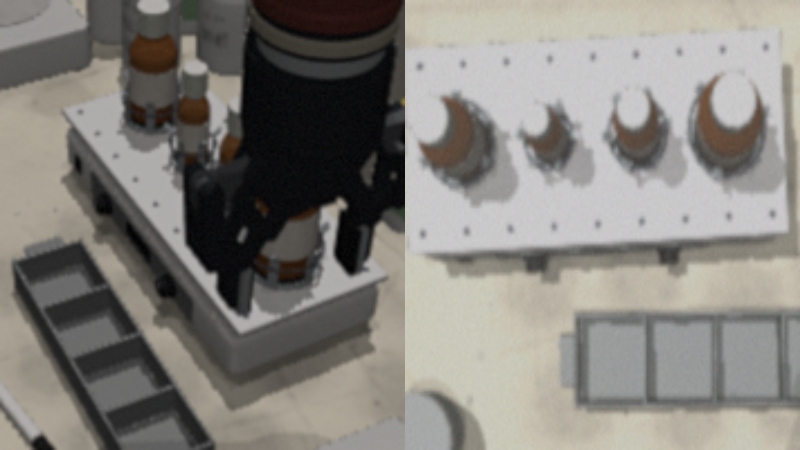

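All four bottles stand upright in their clamps, with caps at top-crop (432,120), (542,120), (634,108) and (735,100). The rack cells in view are empty and the gripper is clear of everything.

```bash
python3 -c "
from plant import *
print(job_done())"
```

```text
the job is handed in; nothing more can be done
None
```

All four amber bottles are upright and fully down in the clamps made for their sizes; I handed the job in at about 29 s with the gripper clear, and no verdict came back.

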